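# Turn up the inspection lamp and hold it at its second stop

### The arm

A 6-joint arm with a two-finger parallel gripper is mounted at the origin on the work surface. World frame = base frame: x ahead of the robot, y to its left, z up, the work surface at z = 0. Lengths are in m, angles in rad, forces in N, time in s.
With the tool pointing down it reaches from about 0.225 to 0.725 m from the base axis. Payload 3.1 kg.
Tool frame: the origin (TCP) lies at the very end of the fingers, on their centre line; the grasp point (between the pads) lies grasp_offset behind it (grasp_offset is the distance from the TCP to the grasp point, in m); z points along the fingers, y is the direction in which the jaws open and shut (so a half turn about z gives the same grasp; the last joint's range is limited). The gripper opens to 85 mm and grips with 20 to 120 N. Pads are 22 mm wide; open, the fingers measure 114 mm over their backs; the gripper's body (76 mm by 85 mm) begins 54 mm behind the grasp point. The pads swing forward as they close: fully open they stand 13 mm farther back than shut.
Start: joints at [1.165, 0.048, 0.099, 1.622, 0, 1.443], TCP at [0.144, 0.505, 0.231] pointing down, gripper open.
Joint ranges: [-2.91, 2.91], [-0.99, 1.94], [-1.21, 1.42], [-2.12, 2.29], [-1.49, 1.47], [-3.14, 3.14]. Speed limits (rad/s): [2.79, 2.79, 3.14, 3.14, 3.14, 3.14].

### API

Orientations are given as a unit quaternion [w, x, y, z].
In Python, from plant import state, capture, close_job, grasp_offset gives the robot as it stands.
- The arm moves only by the shell command python3 -m creep 'ROWS' [FORCE]. ROWS is JSON, a list of rows, each an object with "dr": the turn, a rotation vector about the tool's x, y, z in degrees, a list of three; "dp": the shift along the tool's x, y, z in cm, a list of three; "grip": the closure, from -1 (fully open) to 1 (shut), so that 0 is half open. A call has 1 to 5 rows; each row is the pose to reach, as a shift and turn from the pose commanded when the call began, along the tool's axes at that moment; what a row does not reach only later rows make up. A row lasts 1/8 s, in which the tool goes at most 62.5 mm and 10.7 degrees, less where a joint would pass 70% of its speed; a pose out of reach is approached as far as the arm can. A call with a gripper value outside its range is refused whole. The fingers move at their own pace and stop on an object; FORCE is the grip in N (left out, the last holds). Time passes only in rows, so rows that repeat a pose let the fingers close. It gives the time, the measured TCP pose, the force and the opening at its end, in the units of the state.
- state(): the state, without advancing time (a new reading comes with each control period).
- capture(name): name is "side" or "top"; returns a dict with "img" (420x560x3 uint8, red, green, blue), "intrinsics" (3x3 intrinsics, pixels), "T" (4x4, takes a point from camera to world coordinates). Camera axes: x right, y up, looking along -z (the intrinsics and any distortion apply to the point x, -y, -z); pixel columns grow to the right and rows downward; lengths in m; the calibration is good to about 2 mm. A picture is of the moment at which its call begins. There is no depth.
- close_job(): hands the job in, once; it reports no verdict.
The state is a dict: "t": time; "joint_pos": joint angles; "qvel": joint speeds; "tau": joint torques, N m; "eef_pos": TCP position; "ee_rot": TCP orientation; "wrist_force": force on the tool from outside, world axes, zero at the start; "ft_torque": the same for the moment, N m; "gripper_width": finger opening in m.
Only numpy, scipy, OpenCV 4.12 (cv2) and the standard library are available. Lean on these libraries where they do the work, as an engineer would, in place of code of your own. Each camera call takes 0.05 s, during which the arm holds its last target.

### The job

I want to look at the glass colour bars in the tray. First turn the bench lamp's brightness dial so that its white pointer line is on the long mark of its scale, and let go of it; then squeeze in the release button on the side of the lamp head and pull the head straight up, past its first stop, all the way to its second stop. The lamp sinks back if it is let go, so finish while still gripping the head and holding it fully raised, and do not disturb the bars, the offcut or the mug.

Things in the scene. Friction and masses are not known exactly. Their poses are not given: they have to be found in the camera images.
- lamp: Grey steel base box of the bench lamp, fixed to the bench, 130 (x) x 280 (y) x 45 high mm. Origin at the centre of its underside on the bench; x points away from the robot at yaw 0, y along its length, z up. The dial stands on its top 75 mm to -y of the origin, the telescope tube (32 mm diameter, top 125 mm above the bench) 75 mm to +y.
- dial (a joint): Angle of the brightness dial (rad), 0 to 2.9, growing clockwise seen from above; it stays where it is left (friction about 0.04 N m). At 0 its white pointer line points to the lamp's -x; at value q it points in the direction of (-cos q, sin q) in the lamp's x, y. Short white marks every 0.35 rad on a black plate round the dial; the one long (20 mm) mark is at 1.75. It starts between 0.4 and 1.05.
- dial_grip (a point): Point on the dial's vertical axis at the height to grip, 82 mm above the bench. The grip is an upright bar 42 mm long, 14 mm thick, 32 mm high (51 + 6 to 51 + 38 mm above the bench), lying along the pointer line, on a disc of 44 mm diameter whose top is 59 mm above the bench; pinch it across its thickness.
- lamp_head (a joint): Height of the lamp head above home (m): 0 home, 0.05 first stop, 0.10 second stop (end of travel). Slides straight up. Locked at home while the button is out; if the button is let out at the first stop the catch usually engages there too; with the button kept in it slides freely past. Nothing locks it at the second stop: weight and a spring pull it down with about 5 to 8 N in all.
- head_grip (a point): Centre of the lamp head's black grip block, 172 mm above the bench when home, above the tube; it rises with the head, and its axes are the lamp's. The block is 36 (x) x 30 (y) x 50 (z) mm with nothing above or beside it. Right under it a light bar, 26 mm wide (y) and 14 mm thick, reaches from 25 mm behind to 160 mm to +x of the block's centre. Grip the block across y from above, so that one finger squeezes in the release button.
- release (a joint): Travel of the release button (m): 0 out, 0.006 fully pressed. It must be in by more than about 0.004 for the head to slide. Spring force 3 N at the start of its travel, 8 N fully in; it springs out when let go.
- release_face (a point): Centre of the outer face of the release button, 18 (x) x 20 (z) mm, on the middle of the lamp head's +y side; it stands 7 mm proud of the side and is pressed to -y (1 mm proud when fully in).
- tray: Steel tray (fixed), 160 x 160 x 28 mm high, at the +x side of the lamp under the light bar's end, with two glass bars lying in it; origin at the centre of its underside. Leave alone.
- bar_a_center (a point): Centre of a glass bar, 38 mm diameter, 135 mm long, loose, lying in the tray. Leave alone.
- bar_b_center (a point): Centre of the other glass bar in the tray, same size. Leave alone.
- offcut_center (a point): Centre of a standing glass offcut, 42 mm diameter, 50 mm high, loose on the bench. Leave alone.
- mug: White mug, 76 mm diameter, 85 mm high, handle at its +y, loose on the bench; origin at the centre of its underside. Leave alone.

How it is judged:
By the outcome, as a careful person would: the job done as asked, in the order asked, and still so for the second after the job is handed in, while the arm keeps its last pose, push and grip.
It also fails if it takes over 45 s, if anything falls off the work surface, if the arm or the gripper's body presses on something with over 40 N, if the wrist force passes 120 N, or if a joint passes its speed limit or range.

## Working session

There is one attempt and no reset: what is moved stays moved. The work goes in short steps, Python scripts to look and compute and a shell command to move; the robot and the scene stay as the last step left them, time stands still between calls to the robot, and variables do not carry over. Pictures are saved under pics/ and viewed, and the job is handed in when it is done.

```bash
ls; mkdir -p pics; python3 - <<'E'
from plant import state,capture,grasp_offset
import cv2,numpy as np
print(grasp_offset)
for n in("side","top"):
    c=capture(n);cv2.imwrite(f"pics/{n}0.png",c["img"][:,:,::-1]);print(n,{k:(v.tolist() if hasattr(v,'tolist') else v) for k,v in c.items() if k!="img"})
print(state())
E
```

```text
pics
0.0187
side {'intrinsics': [[502.3167208355668, 0.0, 266.9872931666973], [0.0, 502.3167208355668, 212.88128568151427], [0.0, 0.0, 1.0]], 'T': [[0.8949737782079042, 0.260660972507813, -0.362046673415943, 0.1779129194290166], [-0.4455807883145992, 0.5621327124357672, -0.6967528792151113, -0.8166923222999306], [0.021901995461820735, 0.7848965989357378, 0.6192395591157774, 0.8506666215868972], [0.0, 0.0, 0.0, 1.0]]}
top {'intrinsics': [[519.0633300660912, 0.0, 276.1434675507454], [0.0, 519.0633300660912, 204.10600295619068], [0.0, 0.0, 1.0]], 'T': [[-0.08354155503923259, 0.9708642483159033, -0.22459612624358197, 0.3533692587671277], [-0.9965019066443842, -0.0808984525128901, 0.020961641995014633, 0.01505052482891514], [0.0021814297454614746, 0.22556163619511146, 0.9742264570628588, 1.2591313771051649], [0.0, 0.0, 0.0, 1.0]]}
{'t': 0.1, 'joint_pos': array([ 1.16521588e+00,  4.86655269e-02,  9.77549098e-02,  1.62198371e+00,
       -6.09282352e-06,  1.44302520e+00]), 'qvel': array([ 0.00101712, -0.00273874,  0.00446362,  0.00151952, -0.00125942,
        0.00186333]), 'tau': array([ 1.89459082e-03, -3.39849758e+01,  3.20936000e+01,  1.57870335e-02,
       -1.07259896e-04,  1.04410518e-05]), 'eef_pos': array([0.14376415, 0.50436714, 0.23024021]), 'ee_rot': array([-2.73499724e-04,  1.38458326e-01,  9.90367705e-01, -1.01272110e-03]), 'wrist_force': array([-0.36124629, -0.06542706,  0.13855187]), 'ft_torque': array([-0.01045826,  0.05551958,  0.03581471]), 'gripper_width': 0.08515834714958942}
```

View pics/side0.png

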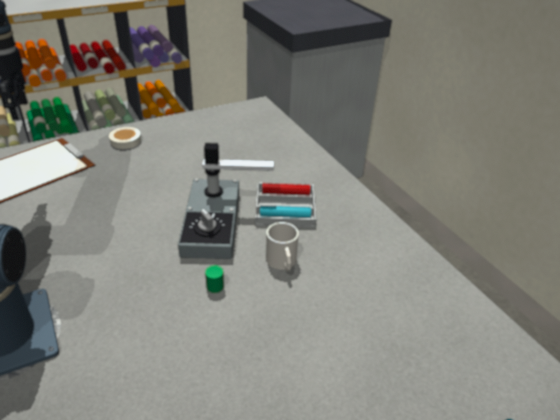

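View pics/top0.png

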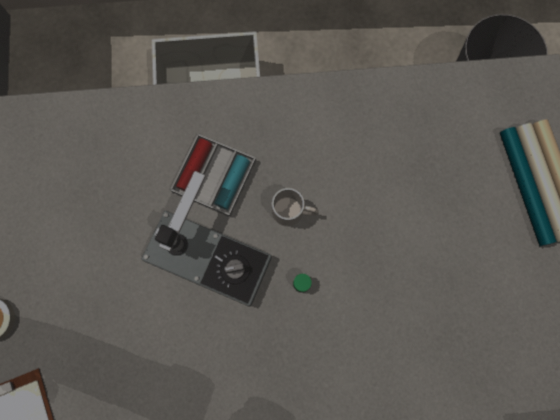

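```bash
python3 - <<'E'
import cv2
a=cv2.imread("pics/side0.png")
cv2.imwrite("pics/sc.png",cv2.resize(a[140:330,180:420],None,fx=3.2,fy=3.1,interpolation=cv2.INTER_CUBIC))
a=cv2.imread("pics/top0.png")
cv2.imwrite("pics/tc.png",cv2.resize(a[60:260,200:420],None,fx=3,fy=3,interpolation=cv2.INTER_CUBIC))
E
```

```text
(no output)
```

View crops.

View pics/sc.png

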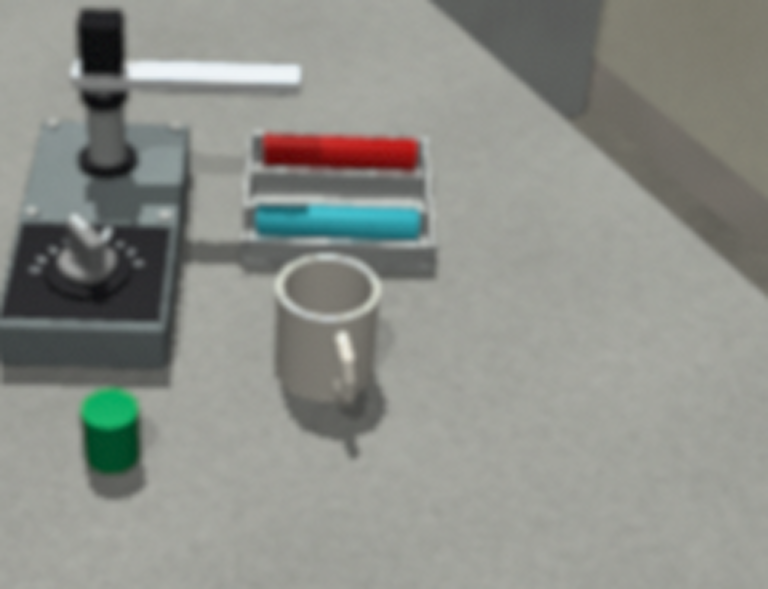

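View pics/tc.png

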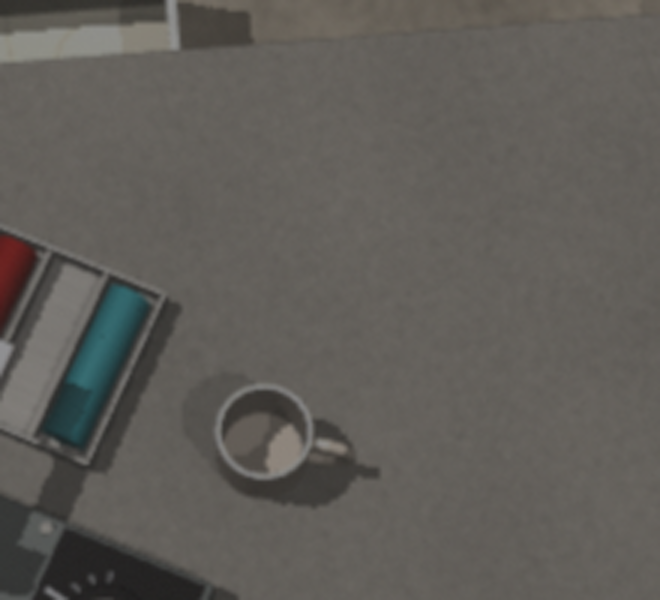

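```bash
cat > h.py <<'E'
import numpy as np
K={"side":np.array([[502.3167208355668,0,266.9872931666973],[0,502.3167208355668,212.88128568151427],[0,0,1]]),
"top":np.array([[519.0633300660912,0,276.1434675507454],[0,519.0633300660912,204.10600295619068],[0,0,1]])}
T={"side":np.array([[0.8949737782079042,0.260660972507813,-0.362046673415943,0.1779129194290166],[-0.4455807883145992,0.5621327124357672,-0.6967528792151113,-0.8166923222999306],[0.021901995461820735,0.7848965989357378,0.6192395591157774,0.8506666215868972],[0,0,0,1]]),
"top":np.array([[-0.08354155503923259,0.9708642483159033,-0.22459612624358197,0.3533692587671277],[-0.9965019066443842,-0.0808984525128901,0.020961641995014633,0.01505052482891514],[0.0021814297454614746,0.22556163619511146,0.9742264570628588,1.2591313771051649],[0,0,0,1]])}
def proj(n,p):
    p=np.atleast_2d(p); c=(p-T[n][:3,3])@T[n][:3,:3]
    c=c*[1,-1,-1]; u=c@K[n].T
    return u[:,:2]/u[:,2:]
def ray(n,uv):
    d=np.linalg.inv(K[n])@[uv[0],uv[1],1]; return T[n][:3,3],T[n][:3,:3]@(d*[1,-1,-1])
def atz(n,uv,z):
    o,d=ray(n,uv); return o+d*(z-o[2])/d[2]
E
python3 - <<'E'
from h import *
for n in K: print(n,proj(n,[[0,0,0],[.144,.505,.231],[.5,0,0],[.5,-.3,0]]))
print(atz("side",(215,290),0),atz("top",(302,285),0))
E
```

```text
side [[  3.13305909 337.05987783]
 [ 21.00807793 116.58270147]
 [227.92829051 264.52135798]
 [286.71183857 359.70398387]]
top [[295.03668705 487.18087864]
 [ 16.16229811 465.09025877]
 [276.1440484  261.96250335]
 [398.6936794  251.72628888]]
[ 0.44090931 -0.06397982  0.        ] [ 0.43961246 -0.05730018  0.        ]
```

```bash
python3 - <<'E'
import cv2
a=cv2.imread("pics/top0.png")
a=cv2.convertScaleAbs(a,alpha=1.7)
cv2.imwrite("pics/tc2.png",cv2.resize(a[190:310,130:280],None,fx=5,fy=5,interpolation=cv2.INTER_CUBIC))
cv2.imwrite("pics/tc3.png",cv2.resize(a[240:300,195:275],None,fx=10,fy=10,interpolation=cv2.INTER_CUBIC))
a=cv2.imread("pics/side0.png")
cv2.imwrite("pics/sc2.png",cv2.resize(a[135:265,170:320],None,fx=5,fy=4.6,interpolation=cv2.INTER_CUBIC))
E
```

```text
(no output)
```

View pics/tc2.png

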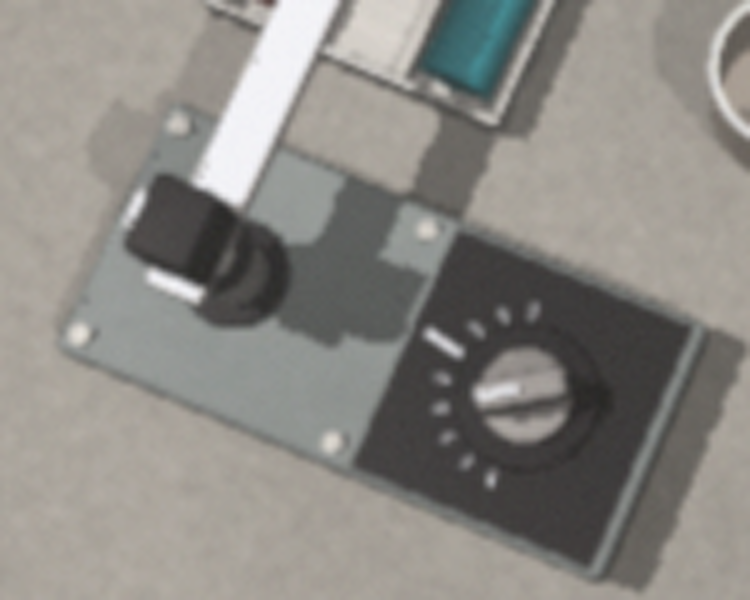

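View pics/tc3.png

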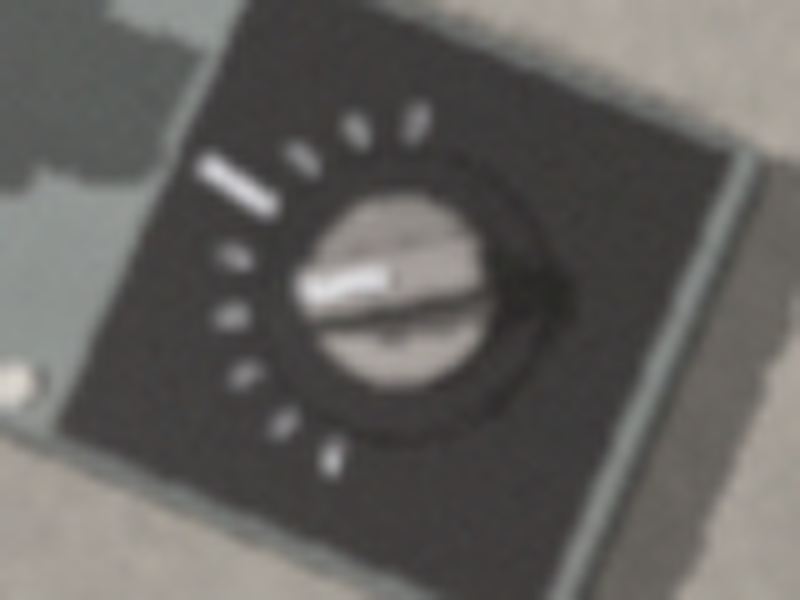

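View pics/sc2.png

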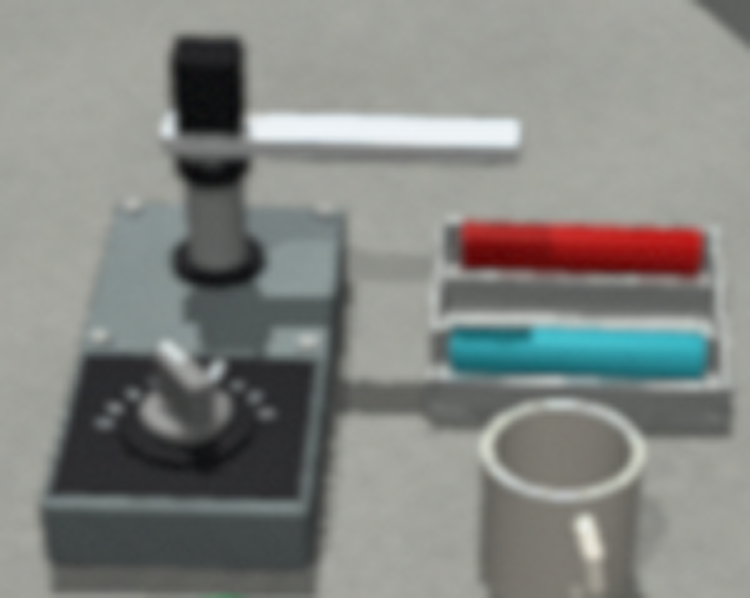

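```bash
cat > fit.py <<'E'
from h import *
from scipy.optimize import least_squares
t5=lambda u,v:(130+u/5,190+v/5)
s5=lambda u,v:(170+u/5,135+v/4.6)
X,Y=.065,.14
obj={"top":([(X,-Y,.045),(-X,-Y,.045),(-X,Y,.045),(X,Y,.045)],[(270.5,255),t5(603,575),t5(60,342),t5(180,104)]),
"side":([(-X,Y,.045),(X,Y,.045),(X,-Y,.045),(-X,-Y,.045)],[s5(112,205),s5(346,210),s5(308,500),s5(47,500)])}
def W(p,L):
    c,s=np.cos(p[2]),np.sin(p[2]);L=np.atleast_2d(L)
    return np.c_[p[0]+c*L[:,0]-s*L[:,1],p[1]+s*L[:,0]+c*L[:,1],L[:,2]]
def res(p,ns):
    return np.concatenate([(proj(n,W(p,obj[n][0]))-obj[n][1]).ravel() for n in ns])
if __name__=="__main__":
  for ns in (["top"],["side"],["top","side"]):
    r=least_squares(res,[.45,.1,-.4],args=(ns,)); print(ns,r.x,np.round(r.fun,1))
  p=r.x
  print("dial",W(p,(0,-.075,.082)),"head",W(p,(0,.075,.172)))
  # block top corners
  print(((proj("top",W(p,[(-.018,.06,.197),(-.018,.09,.197),(.018,.09,.197),(.018,.06,.197)]))-[130,190])*5).round())
  # pointer: ends in tc3, bar top z=.089
  f=lambda u,v:(195+u/10,240+v/10)
  a=atz("top",f(315,292),.089);b=atz("top",f(388,272),.089)
  d=a-b; ang=np.arctan2(d[1],d[0])-p[2]; print("q",np.pi-ang % (2*np.pi), "centre est", b)
  a=atz("top",f(205,163),.051);b=atz("top",f(270,210),.051)
  d=a-b; ang=np.arctan2(d[1],d[0])-p[2]; print("qlong",np.pi-ang % (2*np.pi),a,b)
  D=W(p,(0,-.075,.051))[0]; print(np.arctan2(*( (a+b)/2-D)[[1,0]])-p[2])
E
python3 fit.py
```

```text
['top'] [ 0.52053234  0.16142293 -0.48233101] [ 2.1 -0.6 -0.   1.4 -1.1  0.7 -1.1 -1.7]
['side'] [ 0.52424933  0.16630029 -0.46897798] [ 0.3 -1.6 -0.4 -1.7  1.2  1.7 -1.1  0.5]
['top', 'side'] [ 0.52191468  0.16249758 -0.47642965] [ 1.6 -1.5 -0.2  0.5 -1.6  0.5 -1.8 -1.9  0.4 -0.8 -0.3 -0.7  0.5  3.1
 -1.9  1.6]
dial [[0.48751898 0.09584973 0.082     ]] head [[0.55631038 0.22914543 0.172     ]]
[[184. 268.]
 [118. 241.]
 [155. 162.]
 [221. 189.]]
q 0.909465555569406 centre est [0.48581982 0.09700133 0.089     ]
qlong 1.7964849011376012 [0.51902956 0.14056528 0.051     ] [0.50680117 0.12610947 0.051     ]
1.4517880427611731
```

```bash
cat >> h.py <<'E'
def goal(pos,yang):
    from plant import state
    from scipy.spatial.transform import Rotation as R
    s=state(); q=s["ee_rot"]; r=R.from_quat([q[1],q[2],q[3],q[0]])
    a=np.deg2rad(yang); y=np.array([np.cos(a),np.sin(a),0]); M=r.as_matrix()
    if y@M[:,1]<0: y=-y
    z=np.array([0,0,-1.]); g=np.c_[np.cross(y,z),y,z]
    print("t",round(s["t"],2),"pos",s["eef_pos"].round(4),"yang",np.degrees(np.arctan2(M[1,1],M[0,1])).round(2),"grip",s["gripper_width"].round(4),"F",s["wrist_force"].round(1))
    print("dr",np.degrees(R.from_matrix(M.T@g).as_rotvec()).round(2),"dp cm",(100*M.T@(np.array(pos)-s["eef_pos"])).round(2))
E
python3 - <<'E'
from h import *
goal([.4870,.0962,.15],10.6)
print("mug",atz("top",(288,204),.085),"offcut",atz("top",(302,282),.05))
for u in [(395,290),(397,288)]: print(atz("top",(195+u[0]/10,240+u[1]/10),.059))
E
```

```text
Traceback (most recent call last):
  File "h.py", line 21, in goal
    print("t",round(s["t"],2),"pos",s["eef_pos"].round(4),"yang",np.degrees(np.arctan2(M[1,1],M[0,1])).round(2),"grip",s["gripper_width"].round(4),"F",s["wrist_force"].round(1))
                                                                                                                       ^^^^^^^^^^^^^^^^^^^^^^^^
AttributeError: 'float' object has no attribute 'round'
```

```bash
sed -i 's/s\["gripper_width"\].round(4)/round(s["gripper_width"],4)/' h.py
python3 - <<'E'
from h import *
goal([.4870,.0962,.15],10.6)
print("mug",atz("top",(288,204),.085),"offcut",atz("top",(302,282),.05))
for u in [(395,290),(397,288)]: print(atz("top",(195+u[0]/10,240+u[1]/10),.059))
E
```

```text
t 0.1 pos [0.1438 0.5044 0.2302] yang 74.08 grip 0.0852 F [-0.4 -0.1  0.1]
dr [-1.200e-01  5.000e-02  6.348e+01] dp cm [-44.2  -29.82   8.07]
mug [ 0.62201661 -0.03767034  0.085     ] offcut [ 0.44302597 -0.05507788  0.05      ]
[0.48494511 0.09776425 0.059     ]
[0.48536591 0.09727452 0.059     ]
```

```bash
python3 -m creep '[{"dr":[0,0,10],"dp":[-5,-3.4,-2],"grip":-1},{"dr":[0,0,20],"dp":[-10,-6.7,-2],"grip":-1},{"dr":[0,0,30],"dp":[-15,-10.1,-2],"grip":-1},{"dr":[0,0,40],"dp":[-20,-13.5,-2],"grip":-1},{"dr":[0,0,50],"dp":[-25,-16.9,-2],"grip":-1}]'; python3 - <<'E'
from h import *
goal([.4862,.0967,.20],10.6)
E
```

```text
t: 0.72
eef_pos: [0.3388, 0.2721, 0.2509]
ee_rot: [-0.0, 0.546, 0.838, -0.0]
wrist_force: [0.8, 0.6, 0.3]
gripper_width: 0.085
t 0.72 pos [0.3388 0.2721 0.2509] yang 23.77 grip 0.085 F [0.8 0.6 0.3]
dr [-1.000e-02 -0.000e+00  1.317e+01] dp cm [-22.     6.42   5.09]
```

```bash
python3 -m creep '[{"dr":[0,0,5],"dp":[-5.5,1.6,0.5],"grip":-1},{"dr":[0,0,10],"dp":[-11,3.2,1],"grip":-1},{"dr":[0,0,13.2],"dp":[-16.5,4.8,2],"grip":-1},{"dr":[0,0,13.2],"dp":[-22,6.4,5],"grip":-1},{"dr":[0,0,13.2],"dp":[-22,6.4,5],"grip":-0.5}]'; python3 - <<'E'
from h import *
goal([.4862,.0967,.0633],10.6)
from plant import capture
import cv2
for n in("side","top"):
    c=capture(n)["img"][:,:,::-1]; cv2.imwrite(f"pics/{n}1.png",c)
E
```

```text
t: 1.35
eef_pos: [0.486, 0.096, 0.1974]
ee_rot: [-0.002, 0.639, 0.769, -0.002]
wrist_force: [0.2, 0.4, -1.0]
gripper_width: 0.0702
t 1.35 pos [0.486  0.096  0.1974] yang 10.57 grip 0.0702 F [ 0.2  0.4 -1. ]
dr [-0.37 -0.   -0.03] dp cm [ 0.07  0.12 13.41]
```

View pics/side1.png

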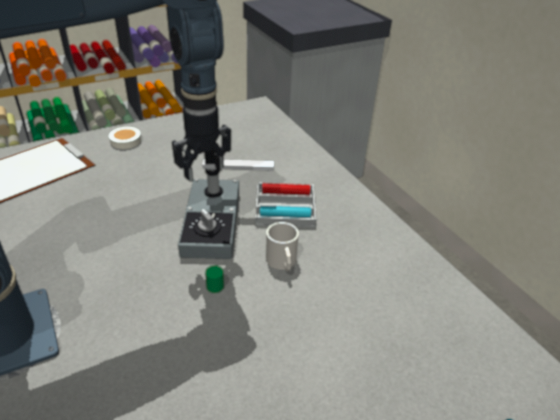

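View pics/top1.png

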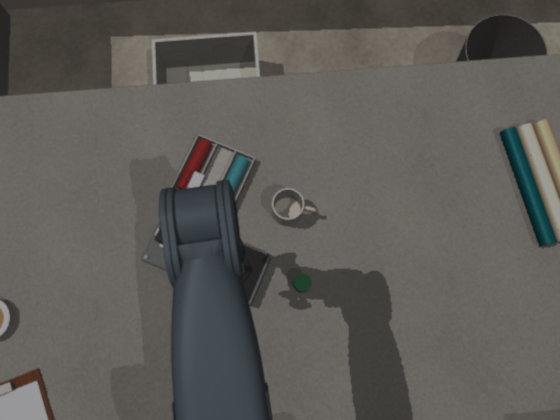

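```bash
python3 -m creep '[{"dr":[-0.3,0,0],"dp":[0,0.05,4],"grip":-0.4},{"dr":[-0.3,0,0],"dp":[0,0.05,8],"grip":-0.3},{"dr":[-0.3,0,0],"dp":[0,0.05,11],"grip":-0.2},{"dr":[-0.3,0,0],"dp":[0,0.05,13.1],"grip":-0.2},{"dr":[-0.3,0,0],"dp":[0,0.05,13.1],"grip":-0.2}]' 20; python3 - <<'E'
from h import *
goal([.4862,.0967,.0633],10.6)
from plant import capture
import cv2
c=capture("side")["img"][:,:,::-1]; cv2.imwrite(f"pics/side2.png",cv2.resize(c[135:265,150:300],None,fx=5,fy=4.6,interpolation=cv2.INTER_CUBIC))
E
```

```text
t: 2.08
eef_pos: [0.4846, 0.1005, 0.0692]
ee_rot: [0.0, 0.636, 0.772, 0.001]
wrist_force: [-0.5, 0.3, 0.6]
gripper_width: 0.0511
t 2.08 pos [0.4846 0.1005 0.0692] yang 11.02 grip 0.0511 F [-0.5  0.3  0.6]
dr [ 0.11 -0.04  0.42] dp cm [-0.4   0.08  0.59]
```

View pics/side2.png

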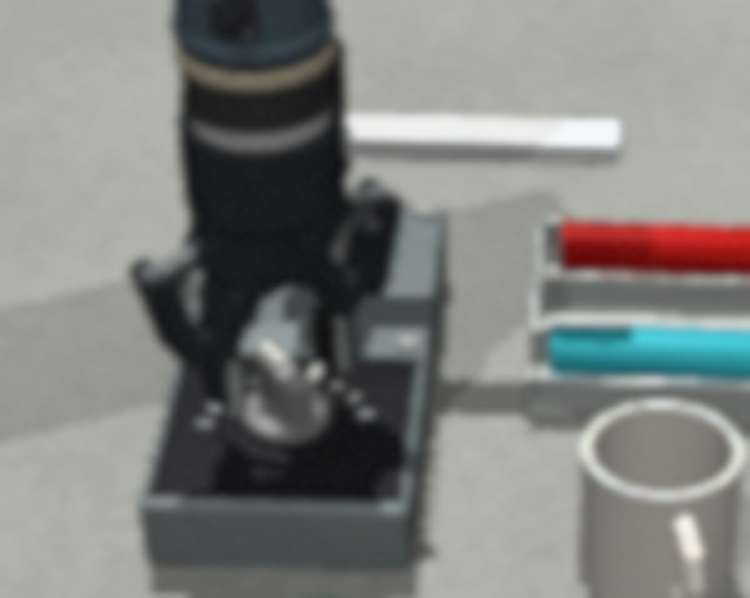

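```bash
python3 -m creep '[{"dr":[0,0,0.4],"dp":[-0.4,0.1,0.55],"grip":-0.2},{"dr":[0,0,0.4],"dp":[-0.4,0.1,0.55],"grip":-0.2},{"dr":[0,0,0.4],"dp":[-0.4,0.1,0.55],"grip":0}]'; python3 - <<'E'
from h import *
goal([.4862,.0967,.0633],10.6)
E
```

```text
t: 2.5
eef_pos: [0.489, 0.0954, 0.0656]
ee_rot: [0.002, 0.64, 0.769, 0.002]
wrist_force: [-0.2, -0.3, -0.7]
gripper_width: 0.0428
t 2.5 pos [0.489  0.0954 0.0656] yang 10.47 grip 0.0428 F [-0.2 -0.3 -0.7]
dr [ 0.37  0.   -0.13] dp cm [ 0.18 -0.26  0.22]
```

```bash
python3 -m creep '[{"dr":[0,0,0],"dp":[0,0,0],"grip":0.1}]'; python3 -c "
from h import *
goal([.4862,.0967,.0633],10.6)"; python3 -m creep '[{"dr":[0,0,0],"dp":[0,0,0],"grip":0.2}]';python3 -c "
from h import *
goal([.4862,.0967,.0633],10.6)"
```

```text
t: 2.62
eef_pos: [0.4888, 0.0953, 0.0652]
ee_rot: [0.002, 0.64, 0.769, 0.002]
wrist_force: [-0.7, -0.4, -0.3]
gripper_width: 0.0384
t 2.62 pos [0.4888 0.0953 0.0652] yang 10.47 grip 0.0384 F [-0.7 -0.4 -0.3]
dr [ 0.34  0.   -0.13] dp cm [ 0.18 -0.23  0.19]
t: 2.75
eef_pos: [0.4886, 0.0954, 0.065]
ee_rot: [0.002, 0.64, 0.769, 0.002]
wrist_force: [-0.8, 0.3, 1.0]
gripper_width: 0.0345
t 2.75 pos [0.4886 0.0954 0.065 ] yang 10.48 grip 0.0345 F [-0.8  0.3  1. ]
dr [ 0.31 -0.   -0.12] dp cm [ 0.17 -0.21  0.17]
```

```bash
python3 -m creep '[{"dr":[0.2,0,0],"dp":[0.1,-0.15,0.1],"grip":0.4},{"dr":[0.2,0,0],"dp":[0.1,-0.15,0.1],"grip":0.6},{"dr":[0.2,0,0],"dp":[0.1,-0.15,0.1],"grip":0.8},{"dr":[0.2,0,0],"dp":[0.1,-0.15,0.1],"grip":1},{"dr":[0.2,0,0],"dp":[0.1,-0.15,0.1],"grip":1}]' 30;  python3 -c "
from h import *
goal([.4862,.0967,.0633],10.6)"; python3 -m creep '[{"dr":[0,0,0],"dp":[0,0,0],"grip":1},{"dr":[0,0,0],"dp":[0,0,0],"grip":1}]';python3 - <<'E'
from h import *
goal([.4862,.0967,.0633],10.6)
from plant import capture
import cv2
c=capture("side")["img"][:,:,::-1]; cv2.imwrite(f"pics/side3.png",cv2.resize(c[135:265,150:300],None,fx=5,fy=4.6,interpolation=cv2.INTER_CUBIC))
E
```

```text
t: 3.38
eef_pos: [0.4863, 0.0961, 0.0637]
ee_rot: [0.0, 0.64, 0.769, 0.0]
wrist_force: [-2.1, 0.6, 2.5]
gripper_width: 0.0137
t 3.38 pos [0.4863 0.0961 0.0637] yang 10.48 grip 0.0137 F [-2.1  0.6  2.5]
dr [ 0.04 -0.01 -0.12] dp cm [ 0.06 -0.    0.04]
t: 3.62
eef_pos: [0.4863, 0.0961, 0.0637]
ee_rot: [0.0, 0.64, 0.769, 0.0]
wrist_force: [-3.5, -0.5, 3.0]
gripper_width: 0.0134
t 3.62 pos [0.4863 0.0961 0.0637] yang 10.48 grip 0.0134 F [-3.5 -0.5  3. ]
dr [ 0.03 -0.01 -0.12] dp cm [0.06 0.   0.04]
```

View pics/side3.png

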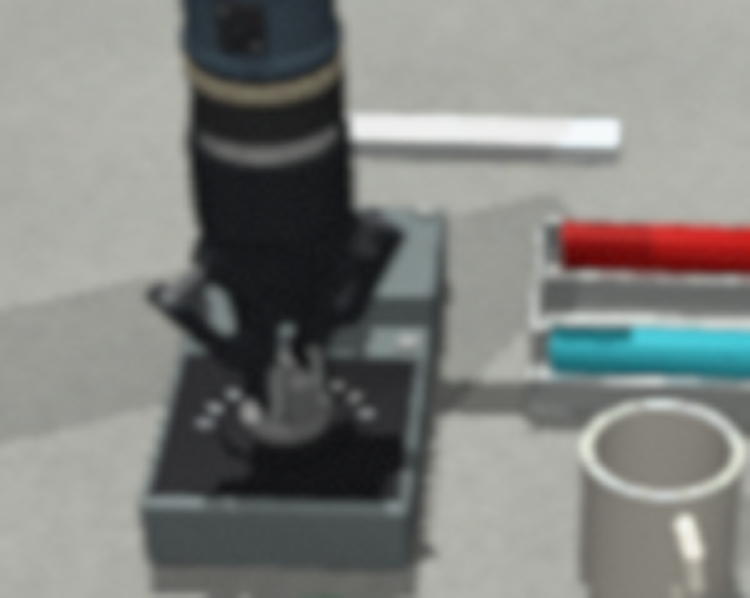

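```bash
python3 -m creep '[{"dr":[0,0,9.6],"dp":[0,0,0],"grip":1},{"dr":[0,0,19.2],"dp":[0,0,0],"grip":1},{"dr":[0,0,28.8],"dp":[0,0,0],"grip":1},{"dr":[0,0,38.4],"dp":[0,0,0],"grip":1},{"dr":[0,0,48],"dp":[0,0,0],"grip":1}]';python3 -m creep '[{"dr":[0,0,0],"dp":[0,0,0],"grip":1},{"dr":[0,0,0],"dp":[0,0,0],"grip":1}]';python3 - <<'E'
from h import *
goal([.4862,.0967,.0633],-37.5)
from plant import capture
import cv2
c=capture("side")["img"][:,:,::-1]; cv2.imwrite(f"pics/side4.png",cv2.resize(c[135:265,150:300],None,fx=5,fy=4.6,interpolation=cv2.INTER_CUBIC))
E
```

```text
t: 4.3
eef_pos: [0.4842, 0.0966, 0.0637]
ee_rot: [-0.001, 0.898, 0.44, -0.001]
wrist_force: [-9.4, 1.0, 6.5]
gripper_width: 0.013
t: 4.55
eef_pos: [0.4842, 0.0966, 0.0637]
ee_rot: [-0.001, 0.897, 0.442, -0.001]
wrist_force: [-8.3, 0.4, 6.1]
gripper_width: 0.0134
t 4.55 pos [0.4842 0.0966 0.0637] yang -37.49 grip 0.0134 F [-8.3  0.4  6.1]
dr [-0.21  0.07  0.01] dp cm [0.13 0.15 0.04]
```

View pics/side4.png

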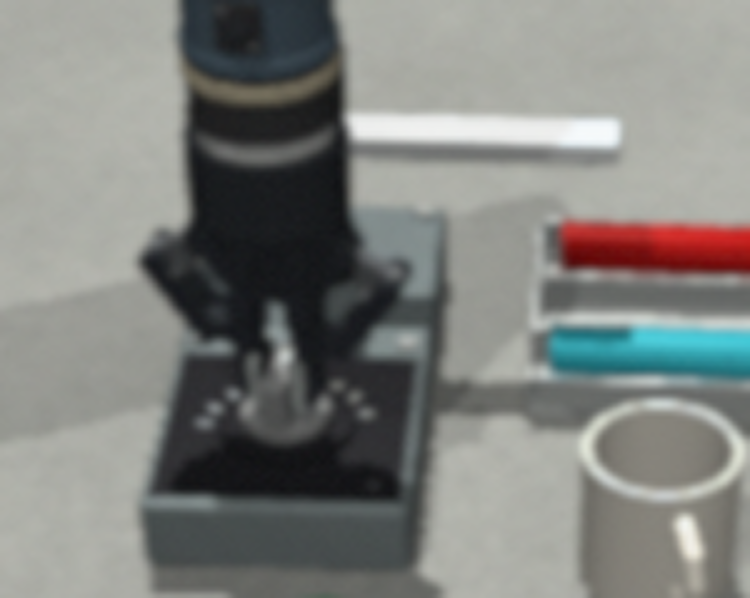

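```bash
python3 -m creep '[{"dr":[0,0,0],"dp":[0,0,0],"grip":0.6},{"dr":[0,0,0],"dp":[0,0,0],"grip":0.2},{"dr":[0,0,0],"dp":[0,0,0],"grip":-0.1},{"dr":[0,0,0],"dp":[0,0,0],"grip":-0.3},{"dr":[0,0,0],"dp":[0,0,-1],"grip":-0.3}]';python3 -m creep '[{"dr":[0,0,0],"dp":[0,0,-4],"grip":-0.3},{"dr":[0,0,0],"dp":[0,0,-9],"grip":-0.4},{"dr":[0,0,0],"dp":[0,0,-14],"grip":-0.5},{"dr":[0,0,0],"dp":[0,0,-18],"grip":-0.7},{"dr":[0,0,0],"dp":[0,0,-19],"grip":-1}]';python3 - <<'E'
from h import *
goal([.5563,.2291,.25],62.7)
from plant import capture
import cv2
c=capture("side")["img"][:,:,::-1]; cv2.imwrite(f"pics/side5.png",cv2.resize(c[135:265,150:300],None,fx=5,fy=4.6,interpolation=cv2.INTER_CUBIC))
E
```

```text
t: 5.22
eef_pos: [0.4863, 0.096, 0.0734]
ee_rot: [-0.0, 0.897, 0.442, 0.0]
wrist_force: [0.5, -0.2, -0.2]
gripper_width: 0.0554
t: 5.85
eef_pos: [0.4882, 0.0961, 0.2682]
ee_rot: [0.002, 0.897, 0.442, 0.004]
wrist_force: [0.5, -0.6, -0.0]
gripper_width: 0.0854
t 5.85 pos [0.4882 0.0961 0.2682] yang -37.52 grip 0.0854 F [ 0.5 -0.6 -0. ]
dr [ 0.08 -0.57 79.78] dp cm [14.68 -2.71  1.9 ]
```

View pics/side5.png

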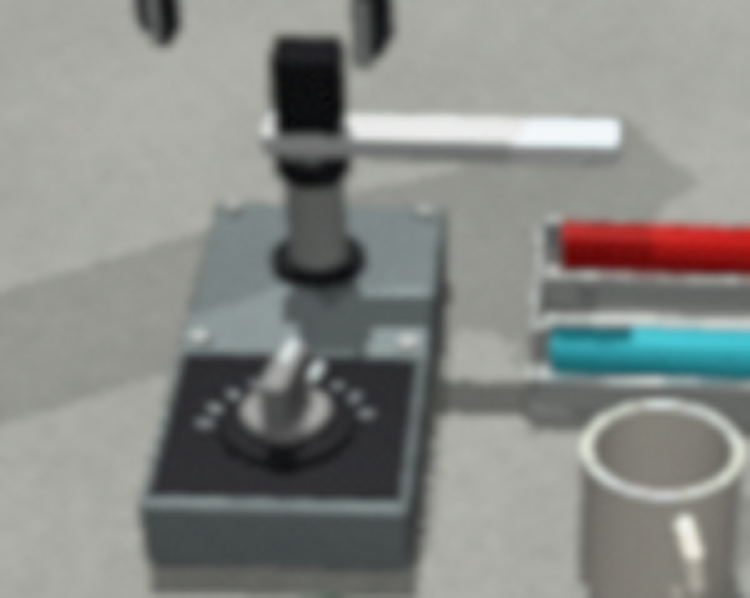

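```bash
python3 -m creep '[{"dr":[0,0,-10],"dp":[3,-0.5,0],"grip":-1},{"dr":[0,0,-20],"dp":[6,-1,0],"grip":-1},{"dr":[0,0,-30],"dp":[9,-1.5,0],"grip":-1},{"dr":[0,0,-40],"dp":[12,-2,0],"grip":-1},{"dr":[0,0,-50],"dp":[14.6,-2.7,0],"grip":-1}]';python3 -m creep '[{"dr":[0,0,-10],"dp":[0,0,0],"grip":-1},{"dr":[0,0,-20],"dp":[0,0,0],"grip":-1},{"dr":[0,0,-30],"dp":[0,0,0],"grip":-1},{"dr":[0,0,-40],"dp":[0,0,0],"grip":-1},{"dr":[0,0,-50],"dp":[0,0,0],"grip":-1}]';python3 - <<'E'
from h import *
goal([.5563,.2291,.25],62.7)
from plant import capture
import cv2
c=capture("side")["img"][:,:,::-1]; cv2.imwrite("pics/side6f.png",c);cv2.imwrite(f"pics/side6.png",cv2.resize(c[100:230,150:300],None,fx=5,fy=4.6,interpolation=cv2.INTER_CUBIC))
c=capture("top")["img"][:,:,::-1]; cv2.imwrite("pics/top6f.png",c)
a=cv2.convertScaleAbs(c,alpha=1.7)
cv2.imwrite("pics/top6.png",cv2.resize(a[240:300,195:275],None,fx=10,fy=10,interpolation=cv2.INTER_CUBIC))
E
```

```text
t: 6.52
eef_pos: [0.5538, 0.229, 0.2615]
ee_rot: [-0.0, 0.624, 0.782, -0.001]
wrist_force: [0.2, -0.5, -0.3]
gripper_width: 0.0855
t: 7.15
eef_pos: [0.5533, 0.2281, 0.2617]
ee_rot: [-0.001, 0.235, 0.972, -0.001]
wrist_force: [0.5, -0.3, 0.1]
gripper_width: 0.0855
t 7.15 pos [0.5533 0.2281 0.2617] yang 62.82 grip 0.0855 F [ 0.5 -0.3  0.1]
dr [-0.08 -0.08  0.12] dp cm [-0.22  0.23  1.16]
```

View pics/side6.png

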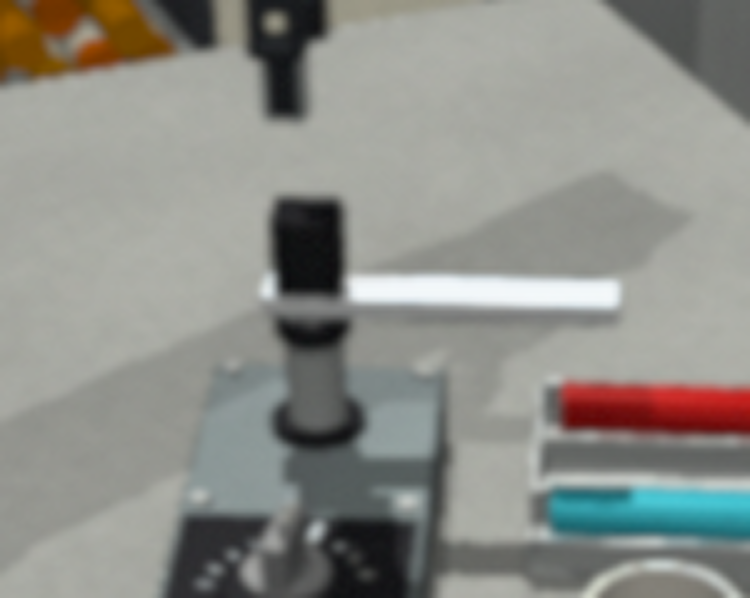

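View pics/top6.png

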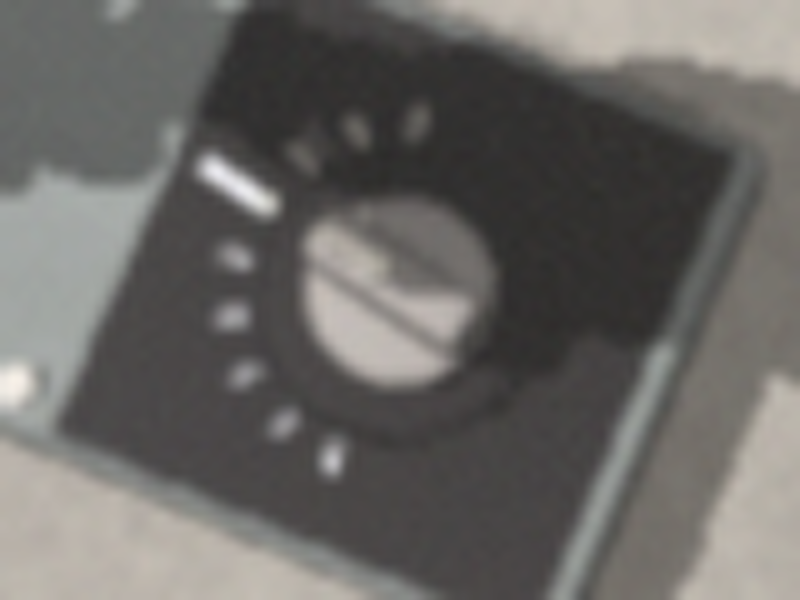

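```bash
python3 - <<'E'
from h import *
from scipy.optimize import least_squares
f=lambda u,v:(195+u/10-.45,240+v/10-.45)
m=[(332,458),(284,424),(243,375),(231,317),(236,258),(302,157),(357,131),(416,122)]
q=np.array([0,.35,.7,1.05,1.4,2.1,2.45,2.8])
P=np.array([atz("top",f(*u),.051)[:2] for u in m])
def r(p):
    a=np.pi-q+p[3]; return (np.c_[p[0]+p[2]*np.cos(a),p[1]+p[2]*np.sin(a)]-P).ravel()
s=least_squares(r,[.486,.096,.03,-.47]);print(s.x,(s.fun*1000).round(1))
y=s.x[3]
def ang(a,b,z):
    d=atz("top",f(*a),z)-atz("top",f(*b),z); return np.pi-(np.arctan2(d[1],d[0])-y)
print("init ptr",ang((315,292),(388,272),.089),"long",ang((205,163),(272,210),.051))
print("now edge",ang((305,262),(455,360),.089),"init edge",ang((325,325),(490,295),.089))
c=s.x[:2]; h=c+75e-3*2*np.array([-np.sin(y),np.cos(y)]); print("head",h,"yang",90+np.degrees(y))
import cv2
a=cv2.imread("pics/top6f.png");print(a.shape)
a=cv2.convertScaleAbs(a,alpha=1.7)[254:284,212:252]
cv2.imwrite("pics/top6z.png",cv2.resize(a,None,fx=20,fy=20,interpolation=cv2.INTER_CUBIC))
a=cv2.convertScaleAbs(cv2.imread("pics/top6f.png"),alpha=1.7)
cv2.imwrite("pics/top6y.png",cv2.resize(a[170:290,100:260],None,fx=5,fy=5,interpolation=cv2.INTER_CUBIC))
E
```

```text
[ 0.48541197  0.0974426   0.04037137 -0.48229723] [ 0.  -0.1 -0.   0.5 -0.2 -0.8 -0.   0.2  0.3  0.2 -0.1 -0.   0.2  0.1
 -0.3 -0.1]
init ptr 0.9035318278065176 long 1.776656822993858
now edge 1.7437495243702887 init edge 0.9920209015111299
head [0.55498431 0.23033236] yang 62.36640428571346
(420, 560, 3)
```

View pics/top6z.png

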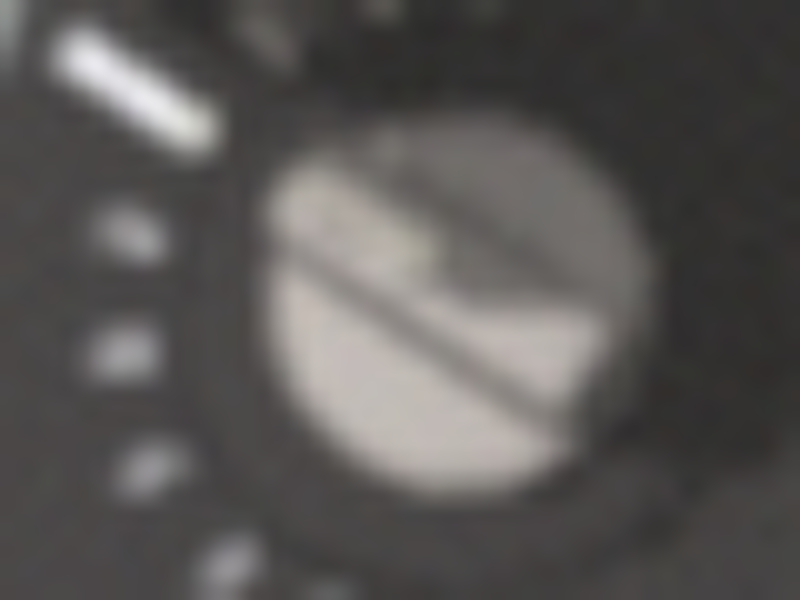

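View pics/top6y.png

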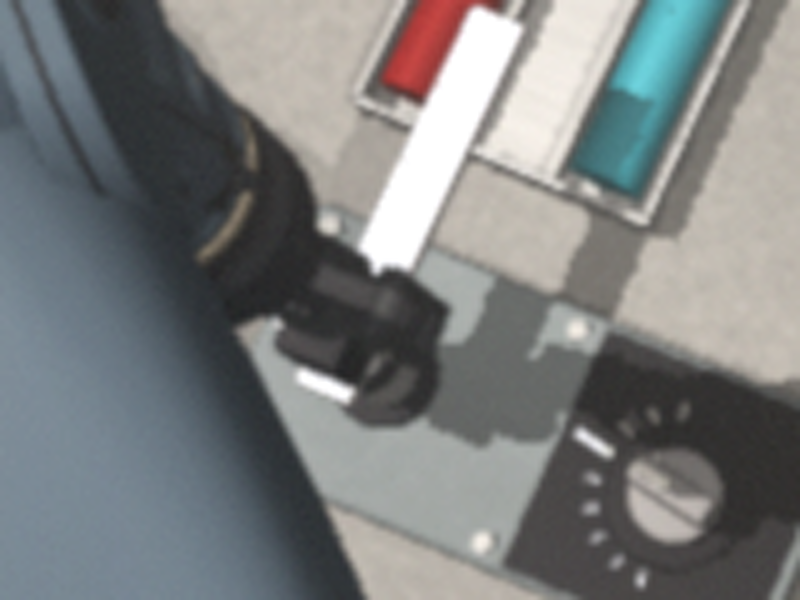

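```bash
python3 -c "
from h import *
goal([.5555,.2302,.151],62.4)"; python3 -m creep '[{"dr":[0,0,0.4],"dp":[-0.2,0.25,0],"grip":-1},{"dr":[0,0,0.4],"dp":[-0.2,0.25,0],"grip":-1},{"dr":[0,0,0.4],"dp":[-0.2,0.25,0],"grip":-1}]'; python3 - <<'E'
from h import *
goal([.5555,.2302,.151],62.4)
from plant import capture
import cv2
c=capture("side")["img"][:,:,::-1]; cv2.imwrite(f"pics/side7.png",cv2.resize(c[100:200,160:260],None,fx=6,fy=6,interpolation=cv2.INTER_CUBIC))
E
```

```text
t 7.25 pos [0.5533 0.2281 0.2619] yang 62.47 grip 0.085 F [0.3 0.2 0.5]
dr [-0.07 -0.07  0.07] dp cm [-0.11  0.3  11.09]
t: 7.62
eef_pos: [0.557, 0.2296, 0.2638]
ee_rot: [0.001, 0.242, 0.97, 0.0]
wrist_force: [0.1, 0.9, -0.2]
gripper_width: 0.0858
t 7.62 pos [0.557  0.2296 0.2638] yang 62.04 grip 0.0858 F [ 0.1  0.9 -0.2]
dr [ 0.05  0.07 -0.36] dp cm [ 0.17 -0.02 11.28]
```

View pics/side7.png

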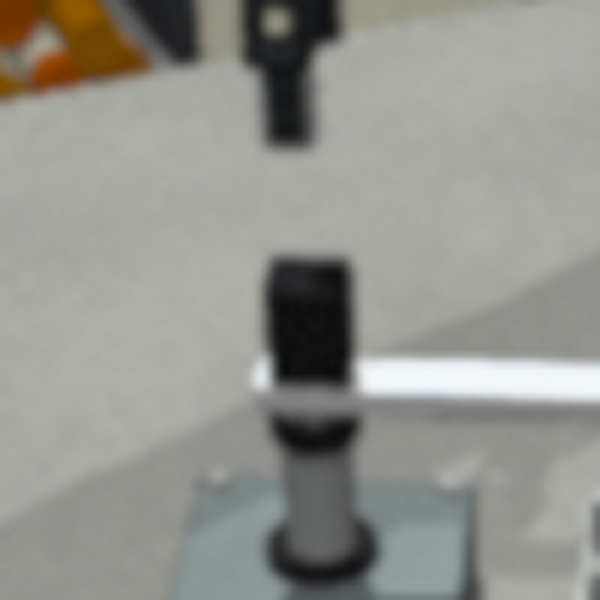

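```bash
python3 - <<'E'
from h import *
p=[.5555,.2302,-.4823]
from fit import W
L=[(a*.018,b*.015,.197) for a in(-1,1) for b in (-1,1)]
def w(L): return W(p,L)
print(((proj("side",w(L))-[160,100])*6).round())
# near finger tip (−y side): back at ~57mm, tip z≈.277 (open)
print(((proj("side",w([(a*.011,-.0425,z) for a in (-1,1) for z in(.264,.277)]+[(0,0,.172),(0,0,.133)]))-[160,100])*6).round())
E
```

```text
[[256. 282.]
 [265. 246.]
 [342. 285.]
 [349. 248.]]
[[256. 172.]
 [254. 143.]
 [311. 174.]
 [310. 144.]
 [306. 316.]
 [310. 393.]]
```

```bash
python3 -m creep '[{"dr":[0,0,-0.2],"dp":[0.1,0,4],"grip":-1},{"dr":[0,0,-0.2],"dp":[0.1,0,8],"grip":-1},{"dr":[0,0,-0.2],"dp":[0.1,0,10.5],"grip":-0.8},{"dr":[0,0,-0.2],"dp":[0.1,0,11],"grip":-0.6},{"dr":[0,0,-0.2],"dp":[0.1,0,11],"grip":-0.4}]' 40; python3 -m creep '[{"dr":[0,0,0],"dp":[0,0,0],"grip":-0.3}]'; python3 - <<'E'
from h import *
goal([.5560,.2293,.151],62.4)
from plant import capture
import cv2
c=capture("side")["img"][:,:,::-1]; cv2.imwrite(f"pics/side8.png",cv2.resize(c[100:200,160:260],None,fx=6,fy=6,interpolation=cv2.INTER_CUBIC))
E
```

```text
t: 8.3
eef_pos: [0.5564, 0.2302, 0.1546]
ee_rot: [0.001, 0.24, 0.971, 0.001]
wrist_force: [0.6, -0.2, 0.3]
gripper_width: 0.0598
t: 8.43
eef_pos: [0.5574, 0.2304, 0.1561]
ee_rot: [0.002, 0.24, 0.971, 0.001]
wrist_force: [0.2, -0.7, 0.4]
gripper_width: 0.0551
t 8.43 pos [0.5574 0.2304 0.1561] yang 62.28 grip 0.0551 F [ 0.2 -0.7  0.4]
dr [ 0.2   0.22 -0.12] dp cm [ 0.07 -0.16  0.51]
```

View pics/side8.png

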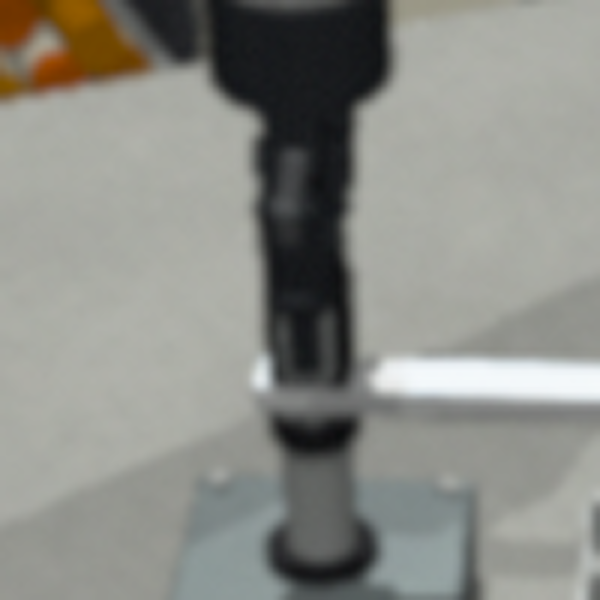

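```bash
python3 -m creep '[{"dr":[0,0,0],"dp":[0,-0.1,0.4],"grip":-0.2},{"dr":[0,0,0],"dp":[0,-0.1,0.4],"grip":0},{"dr":[0,0,0],"dp":[0,-0.1,0.4],"grip":0.1},{"dr":[0,0,0],"dp":[0,-0.1,0.4],"grip":0.15},{"dr":[0,0,0],"dp":[0,-0.1,0.4],"grip":0.2}]' 40; python3 -m creep '[{"dr":[0,0,0],"dp":[0,0,0],"grip":0.4},{"dr":[0,0,0],"dp":[0,0,0],"grip":0.7},{"dr":[0,0,0],"dp":[0,0,0],"grip":1},{"dr":[0,0,0],"dp":[0,0,0],"grip":1}]'; python3 -c "
from h import *
goal([.5560,.2293,.151],62.4)"
```

```text
t: 9.1
eef_pos: [0.5574, 0.2315, 0.1514]
ee_rot: [0.002, 0.239, 0.971, 0.003]
wrist_force: [3.1, 6.0, 1.1]
gripper_width: 0.0343
t: 9.6
eef_pos: [0.5573, 0.2313, 0.1517]
ee_rot: [0.002, 0.239, 0.971, 0.003]
wrist_force: [2.8, 5.4, 3.1]
gripper_width: 0.0302
t 9.6 pos [0.5573 0.2313 0.1517] yang 62.34 grip 0.0302 F [2.8 5.4 3.1]
dr [ 0.4   0.18 -0.06] dp cm [ 0.02 -0.23  0.07]
```

```bash
python3 -m creep '[{"dr":[0,0,0],"dp":[0,0.2,-0.5],"grip":1},{"dr":[0,0,0],"dp":[0,0.2,-2],"grip":1},{"dr":[0,0,0],"dp":[0,0.2,-4],"grip":1},{"dr":[0,0,0],"dp":[0,0.2,-6],"grip":1},{"dr":[0,0,0],"dp":[0,0.2,-8],"grip":1}]' 60; python3 - <<'E'
from h import *
goal([.5560,.2293,.251],62.4)
from plant import capture
import cv2
c=capture("side")["img"][:,:,::-1]; cv2.imwrite(f"pics/side9.png",cv2.resize(c[80:200,160:280],None,fx=5,fy=5,interpolation=cv2.INTER_CUBIC))
E
```

```text
t: 10.22
eef_pos: [0.5571, 0.2311, 0.2283]
ee_rot: [0.0, 0.24, 0.971, 0.0]
wrist_force: [4.6, 2.5, -9.4]
gripper_width: 0.0298
t 10.22 pos [0.5571 0.2311 0.2283] yang 62.27 grip 0.0298 F [ 4.6  2.5 -9.4]
dr [ 0.05 -0.01 -0.13] dp cm [ 0.01 -0.21 -2.27]
```

View pics/side9.png

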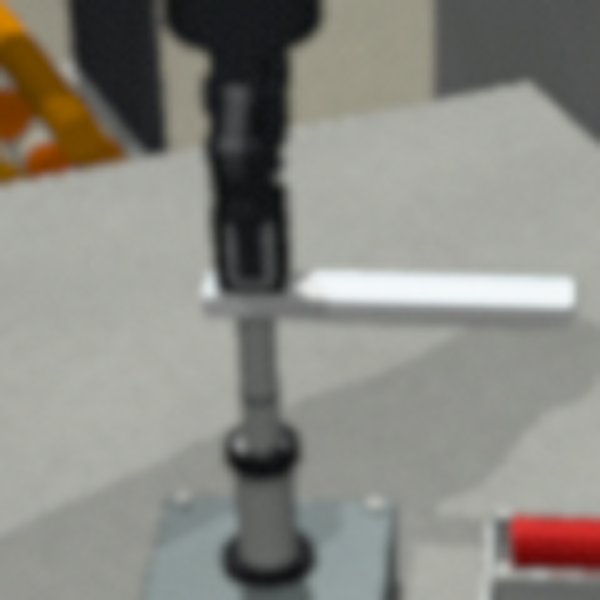

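Lifting with a load of about 9 N, so the head has passed its first stop. I'll go on up to the second stop.

```bash
python3 -m creep '[{"dr":[0,0,0],"dp":[0,0,-1],"grip":1},{"dr":[0,0,0],"dp":[0,0,-1.8],"grip":1},{"dr":[0,0,0],"dp":[0,0,-2.2],"grip":1},{"dr":[0,0,0],"dp":[0,0,-2.2],"grip":1},{"dr":[0,0,0],"dp":[0,0,-2.2],"grip":1}]'; python3 -c "
from h import *
goal([.5560,.2293,.251],62.4)"; python3 -m creep '[{"dr":[0,0,0],"dp":[0,0,-0.3],"grip":1},{"dr":[0,0,0],"dp":[0,0,-0.3],"grip":1},{"dr":[0,0,0],"dp":[0,0,-0.3],"grip":1}]'; python3 -m creep '[{"dr":[0,0,0],"dp":[0,0,-0.3],"grip":1},{"dr":[0,0,0],"dp":[0,0,-0.3],"grip":1},{"dr":[0,0,0],"dp":[0,0,-0.3],"grip":1}]'
```

```text
t: 10.9
eef_pos: [0.5571, 0.2311, 0.2515]
ee_rot: [0.001, 0.24, 0.971, 0.001]
wrist_force: [4.7, 1.8, -5.2]
gripper_width: 0.0297
t 10.9 pos [0.5571 0.2311 0.2515] yang 62.28 grip 0.0297 F [ 4.7  1.8 -5.2]
dr [ 0.1   0.1  -0.12] dp cm [ 0.02 -0.21  0.05]
t: 11.28
eef_pos: [0.557, 0.2311, 0.252]
ee_rot: [-0.0, 0.24, 0.971, 0.0]
wrist_force: [6.4, 2.2, -12.6]
gripper_width: 0.0296
t: 11.65
eef_pos: [0.557, 0.2311, 0.2521]
ee_rot: [-0.002, 0.24, 0.971, -0.001]
wrist_force: [8.8, 2.8, -19.8]
gripper_width: 0.0298
```

```bash
python3 -m creep '[{"dr":[0,0,0],"dp":[0,0,0],"grip":1},{"dr":[0,0,0],"dp":[0,0,0],"grip":1},{"dr":[0,0,0],"dp":[0,0,0],"grip":1},{"dr":[0,0,0],"dp":[0,0,0],"grip":1}]'; python3 - <<'E'
from plant import capture
import cv2,numpy as np
c=capture("side")["img"][:,:,::-1]; cv2.imwrite(f"pics/side10.png",cv2.resize(c[60:300,140:340],None,fx=2.5,fy=2.5,interpolation=cv2.INTER_CUBIC))
c=capture("top")["img"][:,:,::-1]
cv2.imwrite("pics/top10.png",cv2.resize(cv2.convertScaleAbs(c,alpha=1.7)[120:310,140:330],None,fx=3.1,fy=3.1,interpolation=cv2.INTER_CUBIC))
E
```

```text
t: 12.15
eef_pos: [0.557, 0.2311, 0.2521]
ee_rot: [-0.002, 0.24, 0.971, -0.001]
wrist_force: [7.7, 2.5, -19.7]
gripper_width: 0.03
```

View pics/side10.png

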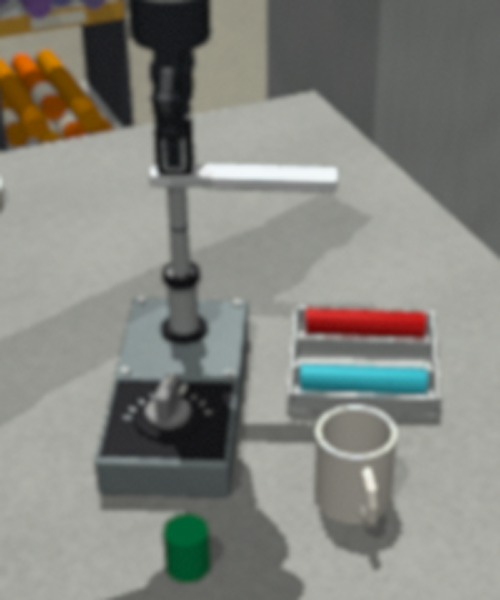

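View pics/top10.png

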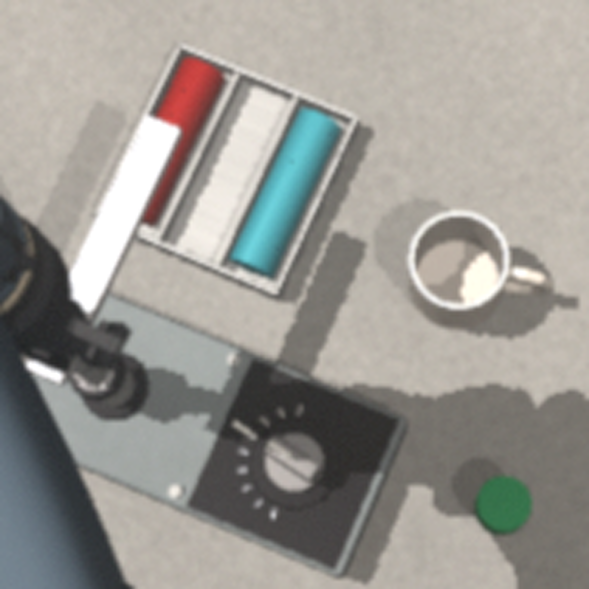

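The head is fully raised and steady in both pictures. The dial points along the long mark (about (243,430) in the top crop), and the bars, mug and offcut are where they were.

```bash
python3 -c "
from plant import close_job
print(close_job())"
```

```text
the job is handed in; nothing more can be done
None
```

The job is done and handed in at about 12 s of the 45 s allowed. The dial is on its long mark and released, and the gripper is still holding the lamp head at its second stop.

- **Dial:** I turned it 48° clockwise. The gripper angle and the picture after release both put it at about 1.74 rad, against 1.75 for the long mark. In that picture the grip bar lies parallel to the long mark.
- **Lamp head:** I gripped it across the release button at 60 N, with an opening of about 30 mm. That is slightly under the 31 mm expected with the button fully in, as the dial's 14 mm bar also read slightly low. The tool rose 100.4 mm and then stopped while the upward load grew to about 20 N, so the head is against its end stop. It stayed there for the last half second I checked.
- **Other objects:** The last pictures show the bars, the offcut and the mug where they were.

One disagreement: the two cameras differed by about 2 to 4 mm on the lamp's position. I used a middle value for the head, and the sideways force while gripping stayed under about 10 N. No check failed.

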